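# Line the storage canisters up by size in the counter caddy

### The job

Put the four loose white canisters away in the wire caddy so that the set stands in order of size: the largest of the four next to the big canister, then smaller and smaller towards the salt shaker at the other end. Set each one down gently and upright in the middle of its own cork pad, without tipping any over, and leave the big canister and the salt shaker where they stand.

Things in the scene. Friction and masses are not known exactly. Their poses are not given: they have to be found in the camera images.
- canister_130: the largest of four loose canisters: white stoneware, round and straight-sided, 58 mm across, 130 mm high. Origin: centre of its underside; z up; yaw of no account. The white wall, to be gripped, runs up to 107 mm; above it a dark wooden lid (9 mm high, 3 mm inside the rim) and knob (19 mm wide, 14 mm high), both fixed on. 0.1 to 0.5 kg.
- canister_114: the second largest of four loose canisters: white stoneware, round and straight-sided, 52 mm across, 114 mm high. Origin: centre of its underside; z up; yaw of no account. The white wall, to be gripped, runs up to 91 mm; above it a dark wooden lid (9 mm high, 3 mm inside the rim) and knob (19 mm wide, 14 mm high), both fixed on. 0.1 to 0.5 kg.
- canister_98: the third largest of four loose canisters: white stoneware, round and straight-sided, 46 mm across, 98 mm high. Origin: centre of its underside; z up; yaw of no account. The white wall, to be gripped, runs up to 75 mm; above it a dark wooden lid (9 mm high, 3 mm inside the rim) and knob (19 mm wide, 14 mm high), both fixed on. 0.1 to 0.5 kg.
- canister_82: the smallest of four loose canisters: white stoneware, round and straight-sided, 40 mm across, 82 mm high. Origin: centre of its underside; z up; yaw of no account. The white wall, to be gripped, runs up to 59 mm; above it a dark wooden lid (9 mm high, 3 mm inside the rim) and knob (19 mm wide, 14 mm high), both fixed on. 0.1 to 0.5 kg.
- canister_big: the big canister of the same set, 64 mm across, 146 mm high, already standing in one end place of the caddy (left in some starts, right in others), 80 mm from the next pad. Loose; stays there. Origin: centre of its underside.
- salt_shaker: salt shaker, clear glass with a steel cap, 43 mm across, 91 mm high, already standing in the other end place of the caddy, 80 mm from the next pad. Loose; stays there. Origin: centre of its underside.
- pad0: round cork pad, 58 mm across, 3 mm thick, fixed in the caddy, number 0 from the left (+y). Origin: centre of its underside, 20 mm above the worktop; y along the row to the left, x across it to the back. The caddy: a dark wooden board 0.52 m long, 116 mm deep, fixed, with six places in a row 80 mm apart: the four pads, and an end place at either side of them.
- pad1: round cork pad, 58 mm across, 3 mm thick, fixed in the caddy, number 1 from the left (+y). Origin: centre of its underside, 20 mm above the worktop; y along the row to the left, x across it to the back. The caddy's steel wires, 4 mm thick, stand between the places and run along front and back, 50 mm from the row's middle line, tops 48 mm above the worktop: each place is an opening 76 by 95 mm.
- pad2: round cork pad, 58 mm across, 3 mm thick, fixed in the caddy, number 2 from the left (+y). Origin: centre of its underside, 20 mm above the worktop; y along the row to the left, x across it to the back. The caddy's wooden end cheeks, beyond the two end places, are 62 mm high.
- pad3: round cork pad, 58 mm across, 3 mm thick, fixed in the caddy, number 3 from the left (+y). Origin: centre of its underside, 20 mm above the worktop; y along the row to the left, x across it to the back.
Mind the look-alikes: they are no part of the job. Leave any green look-alike of the canister_98 alone.

How it is judged:
By the outcome, as a careful person would: the job done as asked, in the order asked, and still so for the second after the job is handed in, with the robot touching nothing.
It also fails if it takes over 112 s, if anything falls off the work surface, if the arm or the gripper's body presses on something with over 40 N, if the wrist force passes 120 N, or if a joint passes its speed limit or range.

### The arm

A 6-joint arm with a two-finger parallel gripper is mounted at the origin on a cart in front of the work surface, level with it; the furniture and walls round the work are solid. World frame = base frame: x ahead of the robot, y to its left, z up, the work surface at z = 0. Lengths are in m, angles in rad, forces in N, time in s.
With the tool pointing down it reaches from about 0.25 to 0.8 m from the base axis. Payload 3.9 kg.
Tool frame: the origin (TCP) lies at the very end of the fingers, on their centre line; the grasp point (between the pads) lies robot.tcp_to_grasp behind it (robot.tcp_to_grasp is the distance from the TCP to the grasp point, in m); z points along the fingers, y is the line along which they close (so a half turn about z gives the same grasp; the last joint's range is limited). The gripper opens to 85 mm and grips with 20 to 120 N. Pads are 22 mm wide; open, the fingers measure 114 mm over their backs; the gripper's body (76 mm by 85 mm) begins 54 mm behind the grasp point. The pads swing forward as they close: fully open they stand 13 mm farther back than shut.
Start: joints at [-1.229, 0.26, -0.138, 1.173, 0, 1.571], TCP at [0.176, -0.495, 0.231] pointing down, gripper open.
Joint ranges: [-2.78, 2.78], [-0.83, 1.72], [-1.28, 1.37], [-1.9, 2.12], [-1.57, 1.48], [-3.14, 3.14]. Speed limits (rad/s): [2.57, 2.57, 3.14, 3.14, 3.14, 3.14].

### API

Orientations are given as [roll, pitch, yaw] about the fixed x, y, z axes, in that order (R = Rz(yaw) Ry(pitch) Rx(roll)).
In Python, from plant import status, imaging, robot gives the robot as it stands. The module is installed in compiled form; this text tells all that it offers.
- The arm moves only by the tool jog_arm, never from a script. Its argument "commands" is a list of rows, each a list of 7 numbers: the opening, from 0 (shut) to 1 (fully open), then the shift along the tool's x, y, z in mm, then the turn, a rotation vector about the tool's x, y, z in degrees. In form: [[claw, dx, dy, dz, rx, ry, rz], ...]. A call has 1 to 10 rows; each row shifts and turns the commanded pose from where the row before left it, along the tool's axes as they then stand; what a row does not reach is not made up. A row lasts 1/12 s, in which the tool goes at most 41.7 mm and 7.16 degrees, less where a joint would pass 70% of its speed; a pose out of reach is approached as far as the arm can. A call is refused whole if a number of a shift passes 41.7 or a number of a turn 7.16, either way. A call with a gripper value outside its range is refused whole. The fingers move at their own pace and stop on an object; "grip_force" is the grip in N (left out, the last holds). Time passes only in rows, so rows that do not move let the fingers close. It gives the time, the measured TCP pose, the force, the opening and the grip force at its end, in the units of the state.
- status.observe(): the state, without advancing time (a new reading comes with each control period).
- imaging.capture(name): name is "scene" or "top"; returns the picture (400x640x3 uint8, red, green, blue); there is no depth.
- imaging.camera_info(name): a dict with "vertical_fov" (degrees; the focal length in pixels is half the picture's height over the tangent of half this angle, whatever the lens; pixels are square), "cx", "cy" (the principal point, pixels), "k1" (the pictures are not rectified: a ray, as slopes to the right and down, at radius r is drawn at 1 + k1 r^2 times it, then the intrinsics apply), "rvec" (rotation vector, rad) and "tvec" (3), from world to camera coordinates, as OpenCV has them. Camera axes: x right, y down, z forward; pixel columns grow to the right and rows downward; lengths in m; the calibration is good to about 2 mm. A picture is of the moment at which its call begins. camera_info takes no time and is no camera call.
- robot.finish_job(): hands the job in; it is judged then, once.
The state is a dict: "time_s": time; "joint_pos": joint angles; "qd": joint speeds; "effort": joint torques, N m; "tool_pos": TCP position; "orientation": TCP orientation; "ft_force": force on the tool from outside, world axes, zero at the start; "wrist_torque": the same for the moment, N m; "grip_width": opening from 0.0 (shut) to 1.0 (fully open); "grip_force": force on a finger pad.
Only numpy, scipy, OpenCV 4.12 (cv2) and the standard library are available. Lean on these libraries where they do the work, as an engineer would, in place of code of your own. Each camera call takes 0.05 s, during which the arm holds its last target. There are 200 camera calls.

## Working session

There is one attempt and no reset: what is moved stays moved. The work goes in short steps, Python scripts to look and compute and a tool call to move; the robot and the scene stay as the last step left them, time stands still between calls to the robot, and variables do not carry over. Pictures are saved under pics/ and viewed, at most 14 in all, crops included, and the job is handed in when it is done.

Besides the shell and the picture viewer there is one more tool, called after "Request:" as name([rows], argument=value, ...), one row to a line, values as JSON. jog_arm: Moves the arm, as the interface text tells. Its arguments: {"type":"object","properties":{"commands":{"type":"array","items":{"type":"array","items":{"type":"number"}}},"grip_force":{"type":"number"}},"required":["commands"]}

```bash
mkdir -p pics; cat > h.py <<'E'
import numpy as np,cv2
from plant import status,imaging,robot
def cam(n):
    c=imaging.camera_info(n);f=200/np.tan(np.radians(c['vertical_fov'])/2)
    R,_=cv2.Rodrigues(np.array(c['rvec'],float));t=np.array(c['tvec'],float).ravel()
    K=np.array([[f,0,c['cx']],[0,f,c['cy']],[0,0,1]]);return K,np.array([c['k1'],0,0,0,0.]),R,t
def ray(n,uv):
    K,d,R,t=cam(n)
    p=cv2.undistortPointsIter(np.array([[uv]],float),K,d,None,None,(3,100,1e-12))[0,0]
    v=R.T@np.array([p[0],p[1],1]);return -R.T@t,v
def onz(n,uv,z):
    o,v=ray(n,uv);return o+v*(z-o[2])/v[2]
def proj(n,X):
    K,d,R,t=cam(n);return cv2.projectPoints(np.array(X,float).reshape(-1,1,3),cv2.Rodrigues(R)[0],t,K,d)[0][:,0]
def tri(uv1,uv2,n1='scene',n2='top'):
    o1,a=ray(n1,uv1);o2,b=ray(n2,uv2);a/=np.linalg.norm(a);b/=np.linalg.norm(b)
    s=np.linalg.lstsq(np.c_[a,-b],o2-o1,rcond=None)[0];p,q=o1+s[0]*a,o2+s[1]*b
    return (p+q)/2,np.linalg.norm(p-q)
def snap(n,f):
    im=imaging.capture(n);cv2.imwrite('pics/'+f,im[:,:,::-1]);return im
E
python3 - <<'E'
from h import *
for n in('scene','top'):
    snap(n,n+'0.png');K,d,R,t=cam(n);print(n,K[0,0],d[0],-R.T@t,R[2])
s=status.observe();print(s);print([a for a in dir(robot) if a[0]!='_'],robot.tcp_to_grasp)
E
```

```text
scene 450.0165400175757 0.0361961058801649 [-0.28236077  1.04268568  0.75623755] [ 0.57247907 -0.66580364 -0.47851147]
top 423.91353257306713 -0.04880895788207491 [0.39622798 0.06409422 1.30642458] [ 0.13168617  0.00270193 -0.99128778]
{'time_s': 0.1, 'joint_pos': array([-1.22902370e+00,  2.60649876e-01, -1.39278855e-01,  1.17269662e+00,
       -8.94494174e-06,  1.57081700e+00]), 'qd': array([ 0.00228254, -0.0009971 ,  0.00332874,  0.00235168, -0.00081986,
        0.00037577]), 'effort': array([ 2.98823606e-04, -4.06508553e+01,  2.54527223e+01,  1.01024171e-02,
        1.84929469e-06, -3.14960474e-06]), 'tool_pos': array([ 0.17574366, -0.49404164,  0.23051692]), 'orientation': array([-3.13976363e+00,  8.98273164e-06,  3.41751972e-01]), 'ft_force': array([ 0.06577963, -0.10402539,  0.28897252]), 'wrist_torque': array([-0.00964518, -0.00065932, -0.01188683]), 'grip_force': 0.0, 'grip_width': 1.0004655772175723}
['MotionError', 'finish_job', 'tcp_to_grasp'] 0.0187
```

View pics/scene0.png

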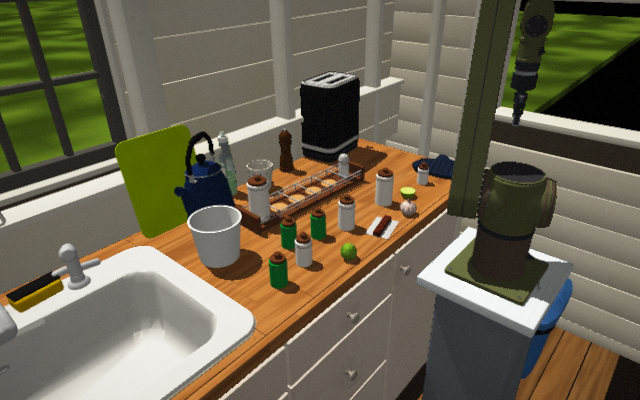

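View pics/top0.png

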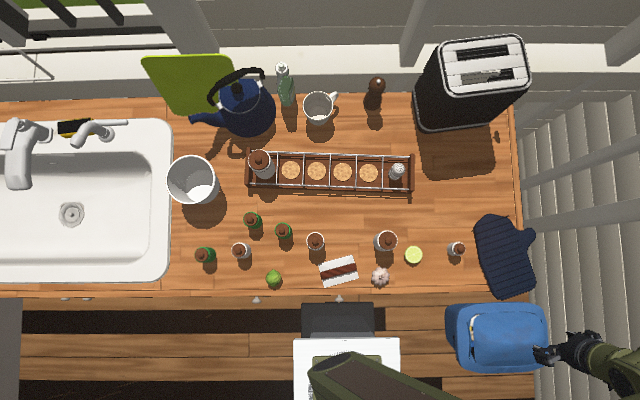

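Top view: white canisters at (241,251), (315,241), (385,240), (456,249). Green look-alikes at (205,255), (252,220), (284,231), which are to be left alone. The big canister (261,165) is at the left end and the salt shaker (397,172) at the right. Next: enlarged crops to confirm, and measurements.

```bash
python3 - <<'E'
from h import *
a=cv2.imread('pics/top0.png')[145:300,190:470];b=cv2.imread('pics/scene0.png')[145:295,235:445]
cv2.imwrite('pics/topc.png',cv2.resize(a,(784,434),interpolation=2));cv2.imwrite('pics/scec.png',cv2.resize(b,(798,570),interpolation=2))
# white bodies / brown lids blobs in both
for n,(x0,x1,y0,y1) in (('top',(190,475,150,300)),('scene',(235,445,145,300))):
    im=cv2.imread(f'pics/{n}0.png');h=cv2.cvtColor(im,cv2.COLOR_BGR2HSV)
    w=((h[...,1]<50)&(h[...,2]>95)).astype('uint8')
    l=(((h[...,0]<13)|(h[...,0]>172))&(h[...,1]>90)&(h[...,2]<130)).astype('uint8')
    for nm,m in(('white',w),('lid',l)):
        k,_,st,c=cv2.connectedComponentsWithStats(m)
        print(n,nm,[(tuple(st[i]),tuple(c[i].round(1).tolist())) for i in range(1,k) if st[i][4]>25 and x0<c[i][0]<x1 and y0<c[i][1]<y1 and st[i][4]<1500] .__repr__().replace('np.int32',''))
# expected scale: pad locations
p=[onz('top',uv,.023) for uv in((290,170),(316,171),(342,172),(368,173))];print(np.round(p,3))
E
```

```text
top white [(((249), (151), (161), (39), (897)), (319.2, 168.9)), (((389), (163), (16), (17), (189)), (396.5, 170.4)), (((373), (231), (17), (20), (107)), (378.2, 242.1)), (((313), (232), (11), (18), (27)), (320.2, 239.9)), (((239), (243), (12), (15), (86)), (245.8, 250.3)), (((448), (242), (12), (14), (86)), (452.1, 248.5)), (((318), (255), (37), (18), (298)), (335.8, 262.9)), (((372), (268), (17), (17), (166)), (379.3, 275.5)), (((322), (271), (37), (17), (286)), (340.0, 278.9)), (((335), (295), (8), (7), (38)), (338.8, 298.7)), (((253), (296), (8), (7), (34)), (256.1, 299.8))]
top lid [(((243), (146), (33), (42), (535)), (256.1, 166.4)), (((269), (153), (8), (18), (63)), (273.7, 158.2)), (((277), (153), (26), (31), (351)), (289.5, 167.0)), (((304), (155), (26), (22), (211)), (316.8, 162.7)), (((383), (154), (32), (41), (603)), (400.6, 173.8)), (((331), (156), (25), (22), (214)), (344.9, 162.5)), (((357), (156), (25), (22), (234)), (369.1, 163.3)), (((330), (176), (25), (10), (92)), (342.5, 182.0)), (((304), (178), (25), (7), (93)), (316.4, 181.3)), (((357), (180), (24), (7), (93)),
[... 1215 characters left out ...]
, (9), (94)), (384.9, 172.4)), (((320), (172), (22), (9), (86)), (331.6, 176.6)), (((248), (175), (18), (11), (142)), (256.7, 180.1)), (((304), (180), (22), (9), (76)), (315.2, 184.1)), (((287), (187), (22), (9), (85)), (298.4, 191.8)), (((340), (193), (14), (11), (102)), (346.1, 199.0)), (((269), (195), (22), (10), (92)), (280.8, 200.1)), (((311), (206), (14), (11), (92)), (317.2, 211.7)), (((373), (215), (18), (22), (172)), (381.5, 225.5)), (((296), (232), (15), (11), (106)), (303.0, 237.5)), (((270), (252), (15), (12), (119)), (277.2, 257.4)), (((247), (262), (8), (11), (26)), (251.2, 268.0))]
[[ 0.66   0.163  0.023]
 [ 0.655  0.083  0.023]
 [ 0.651  0.003  0.023]
 [ 0.646 -0.077  0.023]]
```

View pics/topc.png

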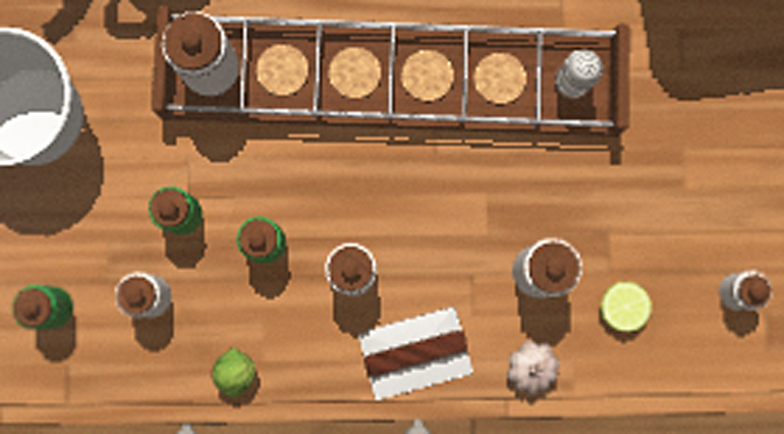

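View pics/scec.png

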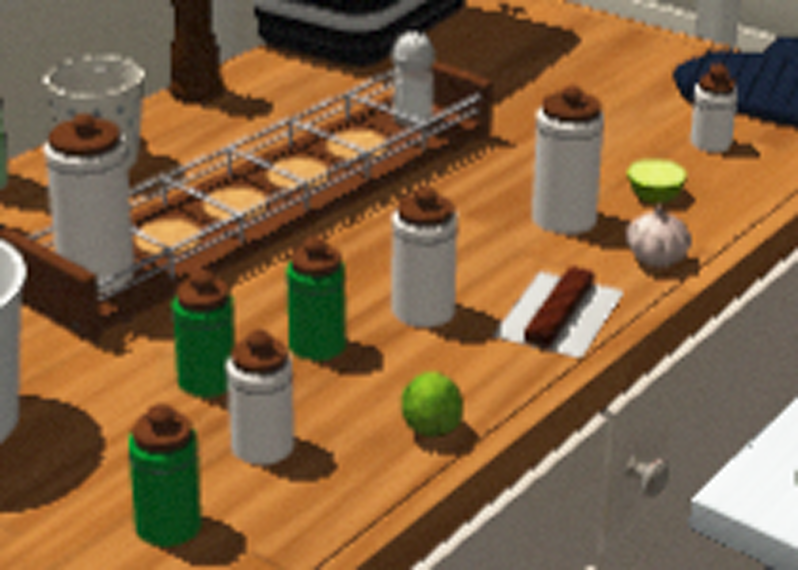

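The four are clear: (385,240) is the biggest and therefore canister_130, (315,241) is 114, (241,251) is 98 and (456,249) is 82. The order from the left is 130, 114, 98, 82 on pads 0 to 3. Next, triangulating lids and pads.

```bash
python3 - <<'E'
from h import *
L={'130':((387.6,240),(385,172.5),.116,.026,(374,400)),'114':((315,240.6),(346.5,198.5),.1,.023,0),'98':((238.6,250.2),(303,237.3),.084,.02,0),'82':((459.2,248.7),(423.2,165.6),.068,.017,0)}
for k,(t,s,z,r,_) in L.items():
    p,e=tri(s,t);print(k,'tri',p.round(4),'gap',round(e,4),'top@z',onz('top',t,z).round(4)[:2],'scene@z',onz('scene',s,z-.002).round(4)[:2])
H={}
for n in('top','scene'):
    im=cv2.imread(f'pics/{n}0.png');h=cv2.cvtColor(im,cv2.COLOR_BGR2HSV)
    for (u,v) in ([(290,170),(316,171),(342,172),(368,173)] if n=='top' else [(281,206),(299,198),(315,190),(331,183)]):
        print(n,u,v,h[v,u]) if u in(290,281) else 0
    m=((h[...,0]>8)&(h[...,0]<22)&(h[...,2]>165)&(h[...,1]<165)).astype('uint8')
    roi=np.zeros_like(m);q=proj(n,[[.72,.205,.023],[.715,-.12,.023],[.595,-.12,.023],[.605,.205,.023]]).astype(int)
    cv2.fillConvexPoly(roi,q,1);m=cv2.morphologyEx(m*roi,cv2.MORPH_OPEN,np.ones((3,3)) if n=='top' else np.ones((1,1)))
    k,_,st,c=cv2.connectedComponentsWithStats(m)
    print(n,[(st[i].tolist(),c[i].round(1).tolist(),onz(n,c[i],.023)[:2].round(4).tolist()) for i in range(1,k) if st[i][4]>20])
for uv in ((396.7,170),):print('salt',onz('top',uv,.07))
print('big',onz('top',(259,159.5),.16))
E
```

```text
130 tri [ 0.4376 -0.1158  0.1125] gap 0.002 top@z [ 0.4366 -0.1159] scene@z [ 0.4367 -0.1125]
114 tri [0.4401 0.0884 0.0998] gap 0.0023 top@z [0.4391 0.0877] scene@z [0.443  0.0864]
98 tri [0.4167 0.3091 0.0823] gap 0.0025 top@z [0.4157 0.308 ] scene@z [0.4181 0.3094]
82 tri [ 0.4104 -0.33    0.0697] gap 0.0035 top@z [ 0.4089 -0.3315] scene@z [ 0.4153 -0.3359]
top 290 170 [ 17 119 229]
top [([331, 151, 12, 3, 36], [336.5, 152.0], [0.7144, 0.0184]), ([358, 151, 19, 4, 73], [366.7, 152.4], [0.7113, -0.0753]), ([282, 161, 18, 18, 263], [290.4, 169.3], [0.6621, 0.1619]), ([307, 162, 19, 18, 265], [316.2, 170.4], [0.6574, 0.0822]), ([333, 163, 19, 18, 260], [342.2, 171.4], [0.6527, 0.0023]), ([359, 164, 19, 18, 264], [368.2, 172.4], [0.6484, -0.0777])]
scene 281 206 [ 17 147 229]
scene [([321, 179, 15, 8, 81], [327.9, 182.2], [0.6531, -0.077]), ([305, 187, 16, 8, 92], [312.6, 190.1], [0.6551, 0.0044]), ([289, 195, 16, 8, 96], [295.9, 198.0], [0.6604, 0.0838]), ([270, 203, 18, 9, 106], [278.3, 206.4], [0.6654, 0.1627])]
salt [ 0.64485054 -0.15763273  0.07      ]
big [0.66312403 0.23826702 0.16      ]
```

Request:
jog_arm([
  [1,0,0,-5,0,0,-6.7],
  [1,0,0,-5,0,0,-6.7],
  [1,0,0,0,0,0,-6.7],
  [1,0,0,0,0,0,-6.7],
  [1,0,0,0,0,0,-6.7],
  [1,0,0,0,0,0,-6.7],
  [1,0,0,0,0,0,-6.7],
  [1,0,0,0,0,0,-6.7],
  [1,0,0,0,0,0,-6.7],
  [1,0,0,0,0,0,-6.7],
], grip_force=40)

```text
time_s: 0.93
tool_pos: [0.1758, -0.4942, 0.2408]
orientation: [-3.141, -0.001, 1.517]
ft_force: [0.5, 0.2, -0.3]
grip_width: 1.001
grip_force: 0.0
```

```bash
cat > d.py <<'E'
from h import *
import sys
from scipy.spatial.transform import Rotation as Ro
s=status.observe();R=Ro.from_euler('xyz',s['orientation']).as_matrix();P=s['tool_pos']
print('t',s['time_s'],'P',P.round(4),'rpy',np.degrees(s['orientation']).round(2),'F',s['ft_force'].round(1),'w',round(s['grip_width'],3))
for a in sys.argv[1:]:
    T=np.array(eval('['+a+']'));print(a,'->mm',(R.T@(T-P)*1000).round(1));P=T
E
python3 d.py .4368,-.1145,.235
```

```text
t 0.9333 P [ 0.1758 -0.4942  0.2408] rpy [-1.7997e+02 -7.0000e-02  8.6920e+01] F [ 0.5  0.2 -0.3] w 1.001
.4368,-.1145,.235 ->mm [393.2 240.2   6.1]
```

Request:
jog_arm([
  [1,30,18,0,0,0,0],
  [1,30,18,0,0,0,0],
  [1,30,18,0,0,0,0],
  [1,30,18,0,0,0,0],
  [1,30,18,0,0,0,0],
  [1,30,18,0,0,0,0],
  [1,30,18,0,0,0,0],
  [1,30,18,0,0,0,0],
  [1,30,18,0,0,0,0],
  [1,30,18,0,0,0,0],
])

```text
time_s: 1.77
tool_pos: [0.3739, -0.2042, 0.2411]
orientation: [-3.141, -0.0, 1.511]
ft_force: [0.1, -0.1, -0.3]
grip_width: 0.997
grip_force: 0.0
```

Request:
jog_arm([
  [1,30,20,0,0,0,0],
  [1,30,20,0,0,0,0],
  [1,20,15,0,0,0,0],
  [1,10,5,0,0,0,0],
  [1,0,0,0,0,0,0],
  [1,0,0,0,0,0,0],
])

```text
time_s: 2.27
tool_pos: [0.4382, -0.1196, 0.2409]
orientation: [-3.14, 0.0, 1.512]
ft_force: [0.1, 0.1, 0.4]
grip_width: 1.001
grip_force: 0.0
```

```bash
python3 d.py .4368,-.1145,.066; python3 - <<'E'
from h import *
snap('scene','s1.png')
E
```

```text
t 2.2667 P [ 0.4382 -0.1196  0.2409] rpy [-1.7991e+02  3.0000e-02  8.6650e+01] F [0.1 0.1 0.4] w 1.001
.4368,-.1145,.066 ->mm [  5.1  -1.4 174.9]
```

View pics/s1.png

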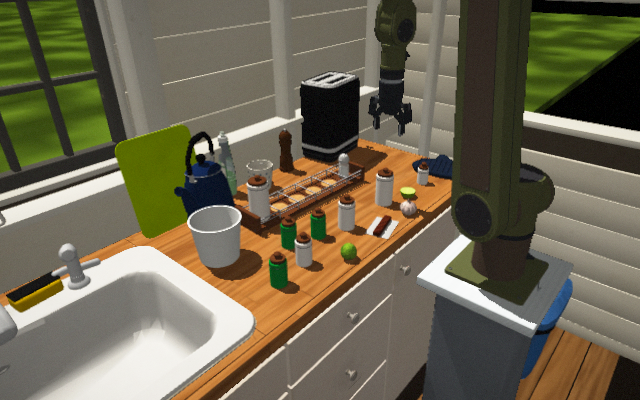

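The open gripper hangs right above canister_130, at (390,120) in the scene view with the canister at (384,188). Going down.

Request:
jog_arm([
  [1,5,-1,20,0,0,0],
  [1,0,0,30,0,0,0],
  [1,0,0,30,0,0,0],
  [1,0,0,30,0,0,0],
  [1,0,0,25,0,0,0],
  [1,0,0,20,0,0,0],
  [1,0,0,14,0,0,0],
  [1,0,0,0,0,0,0],
])

```text
time_s: 2.98
tool_pos: [0.4344, -0.1153, 0.0697]
orientation: [-3.135, -0.001, 1.508]
ft_force: [0.6, 0.5, 0.1]
grip_width: 0.998
grip_force: 0.0
```

Request:
jog_arm([
  [0.75,0,0,0,0,0,0],
  [0.7,0,0,0,0,0,0],
  [0.65,0,0,0,0,0,0],
  [0.55,0,0,0,0,0,0],
  [0.4,0,0,0,0,0,0],
  [0,0,0,0,0,0,0],
  [0,0,0,0,0,0,0],
  [0,0,0,0,0,0,0],
  [0,0,0,0,0,0,0],
])

```text
time_s: 3.73
tool_pos: [0.4387, -0.1154, 0.0738]
orientation: [3.14, 0.002, 1.511]
ft_force: [-2.6, -1.4, 6.7]
grip_width: 0.663
grip_force: 43.3
```

Request:
jog_arm([
  [0,0,0,-5,0,0,0],
  [0,0,0,-10,0,0,0],
  [0,0,0,-20,0,0,0],
  [0,0,0,-25,0,0,0],
  [0,0,0,-15,0,0,0],
  [0,0,0,0,0,0,0],
  [0,0,0,0,0,0,0],
])

```text
time_s: 4.32
tool_pos: [0.4387, -0.1146, 0.1478]
orientation: [3.14, 0.0, 1.511]
ft_force: [1.1, -0.9, -5.1]
grip_width: 0.661
grip_force: 44.2
```

```bash
python3 d.py .663,.162,.147
```

```text
t 4.3167 P [ 0.4387 -0.1146  0.1478] rpy [1.7988e+02 1.0000e-02 8.6590e+01] F [ 1.1 -0.9 -5.1] w 0.661
.663,.162,.147 ->mm [289.4 207.4   1.2]
```

Request:
jog_arm([
  [0,10,7,0,0,0,0],
  [0,18,13,0,0,0,0],
  [0,25,18,0,0,0,0],
  [0,25,18,0,0,0,0],
  [0,25,18,0,0,0,0],
  [0,25,18,0,0,0,0],
  [0,25,18,0,0,0,0],
  [0,25,18,0,0,0,0],
  [0,25,18,0,0,0,0],
  [0,25,18,0,0,0,0],
])

```text
time_s: 5.15
tool_pos: [0.6149, 0.1054, 0.1447]
orientation: [-3.138, 0.0, 1.512]
ft_force: [0.1, -0.2, -3.7]
grip_width: 0.664
grip_force: 44.1
```

Request:
jog_arm([
  [0,25,18,0,0,0,0],
  [0,18,13,0,0,0,0],
  [0,12,8,0,0,0,0],
  [0,6,4,0,0,0,0],
  [0,0,0,0,0,0,0],
  [0,0,0,0,0,0,0],
  [0,0,0,0,0,0,0],
])

```text
time_s: 5.73
tool_pos: [0.6607, 0.1607, 0.1464]
orientation: [-3.139, 0.001, 1.511]
ft_force: [-0.6, -0.1, -4.7]
grip_width: 0.666
grip_force: 44.2
```

```bash
python3 d.py .663,.162,.0975; python3 - <<'E'
from h import *
snap('top','t2.png');snap('scene','s2.png')
a=cv2.imread('pics/top0.png')*0
a=np.hstack([cv2.resize(cv2.imread('pics/t2.png')[120:220,220:420],(600,300)),]);b=cv2.resize(cv2.imread('pics/s2.png')[120:245,210:420],(504,300))
cv2.imwrite('pics/c2.png',np.vstack([a,np.hstack([b,np.zeros((300,96,3),'uint8')])]))
E
```

```text
t 5.7333 P [0.6607 0.1607 0.1464] rpy [-1.7986e+02  6.0000e-02  8.6550e+01] F [-0.6 -0.1 -4.7] w 0.666
.663,.162,.0975 ->mm [ 1.5  2.4 48.9]
```

View pics/c2.png

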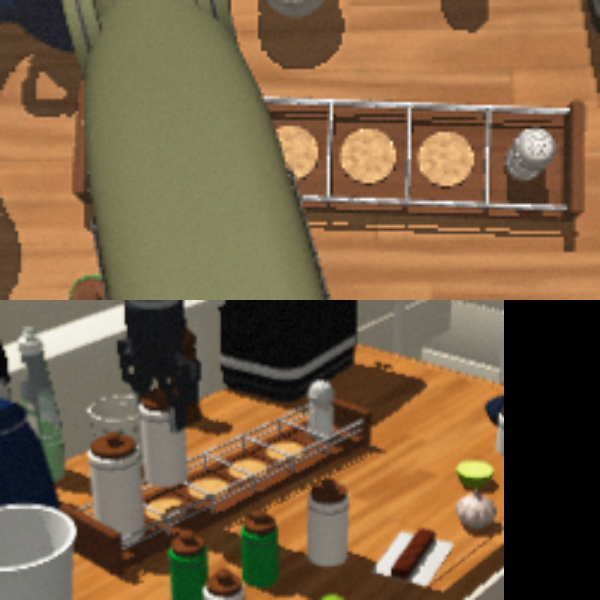

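Canister_130 hangs upright over pad 0, at crop (165,440) in the scene part. Lowering, slowly at the end.

Request:
jog_arm([
  [0,1.5,2.5,8,0,0,0],
  [0,0,0,12,0,0,0],
  [0,0,0,12,0,0,0],
  [0,0,0,8,0,0,0],
  [0,0,0,4,0,0,0],
  [0,0,0,1,0,0,0],
  [0,0,0,0,0,0,0],
  [0,0,0,0,0,0,0],
])

```text
time_s: 6.5
tool_pos: [0.665, 0.163, 0.1029]
orientation: [3.141, -0.0, 1.511]
ft_force: [-0.2, -0.5, -3.7]
grip_width: 0.66
grip_force: 44.2
```

Request:
jog_arm([
  [0,0,0,1,0,0,0],
  [0,0,0,1,0,0,0],
  [0,0,0,1,0,0,0],
  [0,0,0,0,0,0,0],
  [0,0,0,0,0,0,0],
])

```text
time_s: 6.92
tool_pos: [0.6645, 0.1629, 0.0993]
orientation: [-3.141, 0.0, 1.511]
ft_force: [-0.3, -0.2, -4.5]
grip_width: 0.666
grip_force: 44.2
```

Request:
jog_arm([
  [0,0,-1,0.7,0,0,0],
  [0,0,0,0.7,0,0,0],
  [0,0,0,0,0,0,0],
  [0,0,0,0,0,0,0],
])

```text
time_s: 7.25
tool_pos: [0.6634, 0.1629, 0.0979]
orientation: [-3.141, 0.0, 1.511]
ft_force: [0.8, 0.3, -3.1]
grip_width: 0.665
grip_force: 44.2
```

Request:
jog_arm([
  [0,0,0,0.7,0,0,0],
  [0,0,0,0.5,0,0,0],
  [0,0,0,0,0,0,0],
  [0,0,0,0,0,0,0],
])

```text
time_s: 7.58
tool_pos: [0.6636, 0.163, 0.0969]
orientation: [3.141, -0.0, 1.511]
ft_force: [-0.2, -0.6, -2.4]
grip_width: 0.657
grip_force: 44.2
```

Request:
jog_arm([
  [0,0,0,0.7,0,0,0],
  [0,0,0,0,0,0,0],
  [0,0,0,0,0,0,0],
])

```text
time_s: 7.83
tool_pos: [0.6636, 0.1631, 0.0969]
orientation: [3.141, -0.0, 1.511]
ft_force: [-2.1, -1.1, 3.0]
grip_width: 0.662
grip_force: 44.7
```

Request:
jog_arm([
  [0.68,0,0,0,0,0,0],
  [0.72,0,0,0,0,0,0],
  [0.8,0,0,0,0,0,0],
  [0.9,0,0,0,0,0,0],
  [0.95,0,0,0,0,0,0],
  [0.95,0,0,0,0,0,0],
])

```text
time_s: 8.33
tool_pos: [0.6637, 0.163, 0.096]
orientation: [3.141, -0.0, 1.511]
ft_force: [0.1, -0.5, 0.0]
grip_width: 0.949
grip_force: 0.0
```

Request:
jog_arm([
  [0.95,0,0,-8,0,0,0],
  [0.95,0,0,-15,0,0,0],
  [0.95,0,0,-25,0,0,0],
  [1,0,0,-25,0,0,0],
  [1,0,0,-20,0,0,0],
  [1,0,0,0,0,0,0],
])

```text
time_s: 8.83
tool_pos: [0.6664, 0.1637, 0.1951]
orientation: [3.132, -0.003, 1.511]
ft_force: [1.3, 0.2, 1.2]
grip_width: 1.003
grip_force: 0.0
```

```bash
python3 d.py .4405,.0874,.19 .4405,.0874,.057
```

```text
t 8.8333 P [0.6664 0.1637 0.1951] rpy [ 1.7948e+02 -1.6000e-01  8.6580e+01] F [1.3 0.2 1.2] w 1.003
.4405,.0874,.19 ->mm [ -89.6 -221.     2.8]
.4405,.0874,.057 ->mm [ -0.4  -1.2 133. ]
```

Request:
jog_arm([
  [1,-6,-15,0,0,0,0],
  [1,-12,-30,0,0,0,0],
  [1,-14,-34,0,0,0,0],
  [1,-14,-34,0,0,0,0],
  [1,-14,-34,0,0,0,0],
  [1,-14,-34,0,0,0,0],
  [1,-10,-25,0,0,0,0],
  [1,-6,-14,0,0,0,0],
  [1,0,0,0,0,0,0],
  [1,0,0,0,0,0,0],
])

```text
time_s: 9.67
tool_pos: [0.4383, 0.0862, 0.1893]
orientation: [3.14, -0.0, 1.511]
ft_force: [-0.4, 0.1, -0.2]
grip_width: 1.0
grip_force: 0.0
```

```bash
python3 d.py .4405,.0874,.057
```

```text
t 9.6667 P [0.4383 0.0862 0.1893] rpy [ 1.7994e+02 -2.0000e-02  8.6570e+01] F [-0.4  0.1 -0.2] w 1.0
.4405,.0874,.057 ->mm [  1.3   1.9 132.3]
```

Request:
jog_arm([
  [1,1,2,15,0,0,0],
  [1,0,0,25,0,0,0],
  [1,0,0,30,0,0,0],
  [1,0,0,25,0,0,0],
  [1,0,0,20,0,0,0],
  [1,0,0,12,0,0,0],
  [1,0,0,5,0,0,0],
  [1,0,0,0,0,0,0],
])

```text
time_s: 10.33
tool_pos: [0.441, 0.0874, 0.0557]
orientation: [-3.14, 0.0, 1.511]
ft_force: [0.2, -0.8, 0.0]
grip_width: 0.997
grip_force: 0.0
```

Request:
jog_arm([
  [0.75,0,0,0,0,0,0],
  [0.68,0,0,0,0,0,0],
  [0.62,0,0,0,0,0,0],
  [0.55,0,0,0,0,0,0],
  [0.4,0,0,0,0,0,0],
  [0,0,0,0,0,0,0],
  [0,0,0,0,0,0,0],
  [0,0,0,0,0,0,0],
  [0,0,0,0,0,0,0],
])

```text
time_s: 11.08
tool_pos: [0.4417, 0.0874, 0.0582]
orientation: [3.139, -0.001, 1.511]
ft_force: [-0.4, -0.2, 5.5]
grip_width: 0.594
grip_force: 41.9
```

Request:
jog_arm([
  [0,0,0,-5,0,0,0],
  [0,0,0,-10,0,0,0],
  [0,0,0,-20,0,0,0],
  [0,0,0,-25,0,0,0],
  [0,0,0,-15,0,0,0],
  [0,0,0,0,0,0,0],
  [0,0,0,0,0,0,0],
])

```text
time_s: 11.67
tool_pos: [0.4411, 0.0872, 0.1324]
orientation: [3.14, -0.0, 1.511]
ft_force: [-1.0, 0.0, -2.4]
grip_width: 0.591
grip_force: 42.8
```

```bash
python3 d.py .658,.083,.13 .658,.083,.085
```

```text
t 11.6667 P [0.4411 0.0872 0.1324] rpy [ 1.7991e+02 -2.0000e-02  8.6580e+01] F [-1.   0.  -2.4] w 0.591
.658,.083,.13 ->mm [  8.8 216.8   2.8]
.658,.083,.085 ->mm [-0.  -0.1 45. ]
```

Request:
jog_arm([
  [0,1,10,0,0,0,0],
  [0,1,20,0,0,0,0],
  [0,1,28,0,0,0,0],
  [0,1,28,0,0,0,0],
  [0,1,28,0,0,0,0],
  [0,1,28,0,0,0,0],
  [0,1,28,0,0,0,0],
  [0,1,22,0,0,0,0],
  [0,1,15,0,0,0,0],
  [0,0,10,0,0,0,0],
])

```text
time_s: 12.5
tool_pos: [0.6594, 0.083, 0.1289]
orientation: [-3.139, 0.001, 1.511]
ft_force: [-0.4, -0.1, -3.2]
grip_width: 0.594
grip_force: 42.7
```

Request:
jog_arm([
  [0,0,0,0,0,0,0],
  [0,0,0,0,0,0,0],
  [0,0,0,12,0,0,0],
  [0,0,0,12,0,0,0],
  [0,0,0,10,0,0,0],
  [0,0,0,6,0,0,0],
  [0,0,0,2,0,0,0],
  [0,0,0,0,0,0,0],
  [0,0,0,0,0,0,0],
])

```text
time_s: 13.25
tool_pos: [0.6578, 0.0833, 0.0903]
orientation: [3.141, -0.0, 1.511]
ft_force: [-0.4, 0.2, -1.9]
grip_width: 0.597
grip_force: 42.8
```

```bash
python3 d.py .658,.083,.081
```

```text
t 13.25 P [0.6578 0.0833 0.0903] rpy [179.99  -0.    86.59] F [-0.4  0.2 -1.9] w 0.597
.658,.083,.081 ->mm [-0.2  0.2  9.3]
```

Request:
jog_arm([
  [0,0,0,3,0,0,0],
  [0,0,0,2,0,0,0],
  [0,0,0,1,0,0,0],
  [0,0,0,0,0,0,0],
  [0,0,0,0,0,0,0],
  [0,0,0,0,0,0,0],
])

```text
time_s: 13.75
tool_pos: [0.6578, 0.0832, 0.0841]
orientation: [3.141, -0.0, 1.511]
ft_force: [-1.0, 0.3, -3.3]
grip_width: 0.59
grip_force: 42.8
```

Request:
jog_arm([
  [0,0,0,0.7,0,0,0],
  [0,0,0,0.7,0,0,0],
  [0,0,0,0,0,0,0],
  [0,0,0,0,0,0,0],
])

```text
time_s: 14.08
tool_pos: [0.6577, 0.0832, 0.0825]
orientation: [-3.141, -0.0, 1.511]
ft_force: [0.5, 0.4, -3.1]
grip_width: 0.594
grip_force: 42.8
```

Request:
jog_arm([
  [0,0,0,0.7,0,0,0],
  [0,0,0,0,0,0,0],
  [0,0,0,0,0,0,0],
])

```text
time_s: 14.33
tool_pos: [0.6577, 0.0832, 0.0818]
orientation: [-3.141, 0.0, 1.511]
ft_force: [-0.0, -0.2, -2.7]
grip_width: 0.594
grip_force: 42.8
```

Request:
jog_arm([
  [0,0,0,0.7,0,0,0],
  [0,0,0,0.3,0,0,0],
  [0,0,0,0,0,0,0],
  [0,0,0,0,0,0,0],
])

```text
time_s: 14.67
tool_pos: [0.6579, 0.0832, 0.0813]
orientation: [3.141, -0.0, 1.511]
ft_force: [-1.9, -0.3, 0.1]
grip_width: 0.59
grip_force: 43.0
```

Request:
jog_arm([
  [0.61,0,0,0.4,0,0,0],
  [0.66,0,0,0,0,0,0],
  [0.75,0,0,0,0,0,0],
  [0.85,0,0,0,0,0,0],
  [0.9,0,0,0,0,0,0],
  [0.9,0,0,0,0,0,0],
])

```text
time_s: 15.17
tool_pos: [0.658, 0.0832, 0.0806]
orientation: [3.141, -0.0, 1.511]
ft_force: [-0.2, -0.2, 0.6]
grip_width: 0.901
grip_force: 0.0
```

Request:
jog_arm([
  [0.9,0,0,-8,0,0,0],
  [0.9,0,0,-15,0,0,0],
  [0.9,0,0,-25,0,0,0],
  [1,0,0,-30,0,0,0],
  [1,0,0,-25,0,0,0],
  [1,0,0,0,0,0,0],
])

```text
time_s: 15.67
tool_pos: [0.6613, 0.0836, 0.1906]
orientation: [3.131, -0.002, 1.511]
ft_force: [0.7, 0.4, 0.5]
grip_width: 1.001
grip_force: 0.0
```

```bash
python3 d.py .417,.309,.185 .417,.309,.041
```

```text
t 15.6667 P [0.6613 0.0836 0.1906] rpy [ 1.7938e+02 -1.2000e-01  8.6580e+01] F [0.7 0.4 0.5] w 1.001
.417,.309,.185 ->mm [ 210.4 -257.3    3.2]
.417,.309,.041 ->mm [ -0.3  -1.6 144. ]
```

Request:
jog_arm([
  [1,9,-11,0,0,0,0],
  [1,18,-22,0,0,0,0],
  [1,25,-31,0,0,0,0],
  [1,25,-31,0,0,0,0],
  [1,25,-31,0,0,0,0],
  [1,25,-31,0,0,0,0],
  [1,25,-31,0,0,0,0],
  [1,25,-31,0,0,0,0],
  [1,20,-23,0,0,0,0],
  [1,13,-15,0,0,0,0],
])

```text
time_s: 16.5
tool_pos: [0.4111, 0.3098, 0.184]
orientation: [-3.141, -0.001, 1.514]
ft_force: [0.3, -0.5, 0.5]
grip_width: 0.996
grip_force: 0.0
```

Request:
jog_arm([
  [1,0,0,0,0,0,0],
  [1,0,0,0,0,0,0],
])

```text
time_s: 16.67
tool_pos: [0.4132, 0.3088, 0.1839]
orientation: [3.141, -0.0, 1.514]
ft_force: [0.5, 0.4, -0.6]
grip_width: 1.004
grip_force: 0.0
```

```bash
python3 d.py .417,.309,.041; python3 - <<'E'
from h import *
for u in((250.5,220.5),(282,230.7),(201.2,254.6)):print(onz('top',u,.084).round(3))
snap('top','t3.png');snap('scene','s3.png')
a=cv2.resize(cv2.imread('pics/t3.png')[130:300,190:430],(720,510));cv2.imwrite('pics/c3.png',a)
E
```

```text
t 16.6667 P [0.4132 0.3088 0.1839] rpy [ 1.7995e+02 -1.0000e-02  8.6720e+01] F [ 0.5  0.4 -0.6] w 1.004
.417,.309,.041 ->mm [  0.4   3.7 142.9]
[0.501 0.274 0.084]
[0.47  0.183 0.084]
[0.405 0.416 0.084]
```

View pics/c3.png

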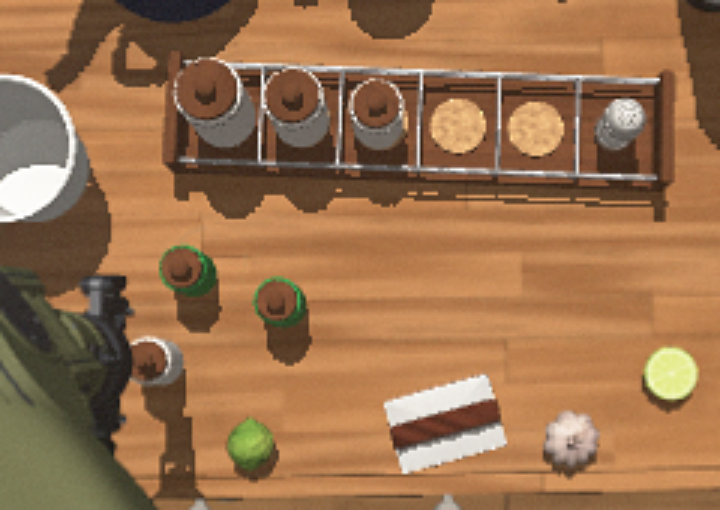

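Top crop: 130 stands on pad 0 (lid at crop (294,96)) and 114 on pad 1 (lid at (378,103)), both upright. The gripper is over canister_98 (150,360). The green look-alike at (185,268) is close, so I approach with the fingers partly open.

Request:
jog_arm([
  [0.8,0,3.5,10,0,0,0],
  [0.8,0,0,20,0,0,0],
  [0.8,0,0,30,0,0,0],
  [0.8,0,0,30,0,0,0],
  [0.8,0,0,25,0,0,0],
  [0.8,0,0,15,0,0,0],
  [0.8,0,0,8,0,0,0],
  [0.8,0,0,5,0,0,0],
  [0.8,0,0,0,0,0,0],
])

```text
time_s: 17.52
tool_pos: [0.4175, 0.3071, 0.0396]
orientation: [-3.141, 0.001, 1.51]
ft_force: [0.7, 0.4, -0.8]
grip_width: 0.8
grip_force: 0.0
```

Request:
jog_arm([
  [0.7,0,0,0,0,0,0],
  [0.62,0,0,0,0,0,0],
  [0.56,0,0,0,0,0,0],
  [0.5,0,0,0,0,0,0],
  [0.4,0,0,0,0,0,0],
  [0,0,0,0,0,0,0],
  [0,0,0,0,0,0,0],
  [0,0,0,0,0,0,0],
  [0,0,0,0,0,0,0],
])

```text
time_s: 18.27
tool_pos: [0.4183, 0.3086, 0.0418]
orientation: [3.139, -0.002, 1.511]
ft_force: [1.0, -0.1, 5.4]
grip_width: 0.528
grip_force: 40.6
```

Request:
jog_arm([
  [0,0,0,-5,0,0,0],
  [0,0,0,-10,0,0,0],
  [0,0,0,-20,0,0,0],
  [0,0,0,-30,0,0,0],
  [0,0,0,-35,0,0,0],
  [0,0,0,-20,0,0,0],
  [0,0,0,-10,0,0,0],
  [0,0,0,0,0,0,0],
  [0,0,0,0,0,0,0],
])

```text
time_s: 19.02
tool_pos: [0.4169, 0.3078, 0.1702]
orientation: [-3.141, 0.0, 1.511]
ft_force: [0.3, 0.8, -3.2]
grip_width: 0.526
grip_force: 41.5
```

```bash
python3 d.py .5,.003,.17 .6535,.003,.11; python3 - <<'E'
from h import *
print(onz('top',(288,162.3),.139),onz('top',(316,164.5),.123))
im=cv2.imread('pics/t3.png');h=cv2.cvtColor(im,cv2.COLOR_BGR2HSV)
l=(((h[...,0]<13)|(h[...,0]>172))&(h[...,1]>90)&(h[...,2]<150)).astype('uint8')
for y in(172,):pass
m=((h[...,0]>8)&(h[...,0]<22)&(h[...,2]>165)&(h[...,1]<165)).astype('uint8')
k,_,st,c=cv2.connectedComponentsWithStats(cv2.morphologyEx(m,0*0+2,np.ones((3,3))))
for i in range(1,k):
    if 325<c[i][0]<380 and 158<c[i][1]<185: print(st[i],onz('top',c[i],.023))
E
```

```text
t 19.0167 P [0.4169 0.3078 0.1702] rpy [-179.99    0.     86.59] F [ 0.3  0.8 -3.2] w 0.526
.5,.003,.17 ->mm [-2.993e+02  1.011e+02  2.000e-01]
.6535,.003,.11 ->mm [  9.1 153.2  60. ]
[0.65839613 0.15964065 0.139     ] [0.65412226 0.0811802  0.123     ]
[333 163  19  18 260] [0.65266134 0.00226215 0.023     ]
[359 164  19  18 264] [ 0.64837288 -0.07770951  0.023     ]
```

Request:
jog_arm([
  [0,-12,4,0,0,0,0],
  [0,-22,8,0,0,0,0],
  [0,-33,11,0,0,0,0],
  [0,-33,11,0,0,0,0],
  [0,-33,11,0,0,0,0],
  [0,-33,11,0,0,0,0],
  [0,-33,11,0,0,0,0],
  [0,-33,11,0,0,0,0],
  [0,-33,11,0,0,0,0],
  [0,-22,10,0,0,0,0],
])

```text
time_s: 19.85
tool_pos: [0.4971, 0.0119, 0.1683]
orientation: [-3.137, 0.002, 1.509]
ft_force: [-0.1, -0.1, -1.8]
grip_width: 0.521
grip_force: 41.4
```

Request:
jog_arm([
  [0,-10,10,0,0,0,0],
  [0,2,20,10,0,0,0],
  [0,2,28,10,0,0,0],
  [0,2,28,10,0,0,0],
  [0,2,28,10,0,0,0],
  [0,2,20,10,0,0,0],
  [0,0,12,5,0,0,0],
  [0,0,6,0,0,0,0],
  [0,0,0,0,0,0,0],
  [0,0,0,0,0,0,0],
])

```text
time_s: 20.68
tool_pos: [0.6496, 0.0066, 0.1146]
orientation: [-3.139, 0.0, 1.511]
ft_force: [-0.4, 0.1, -2.9]
grip_width: 0.527
grip_force: 41.5
```

```bash
python3 d.py .653,.003,.067
```

```text
t 20.6833 P [0.6496 0.0066 0.1146] rpy [-179.85    0.     86.59] F [-0.4  0.1 -2.9] w 0.527
.653,.003,.067 ->mm [-3.4  3.8 47.6]
```

Contact is expected at TCP z ≈ 0.064.

Request:
jog_arm([
  [0,-3.5,3.5,5,0,0,0],
  [0,0,0,12,0,0,0],
  [0,0,0,12,0,0,0],
  [0,0,0,10,0,0,0],
  [0,0,0,5,0,0,0],
  [0,0,0,2,0,0,0],
  [0,0,0,1,0,0,0],
  [0,0,0,0,0,0,0],
  [0,0,0,0,0,0,0],
])

```text
time_s: 21.43
tool_pos: [0.6544, 0.0028, 0.0692]
orientation: [3.14, -0.0, 1.511]
ft_force: [0.5, -0.3, -1.8]
grip_width: 0.529
grip_force: 41.5
```

Request:
jog_arm([
  [0,0,0,0.5,0,0,0],
  [0,0,0,0,0,0,0],
  [0,0,0,0,0,0,0],
])

```text
time_s: 21.68
tool_pos: [0.6542, 0.0028, 0.0683]
orientation: [3.141, -0.0, 1.511]
ft_force: [-1.1, -0.4, -2.9]
grip_width: 0.525
grip_force: 41.5
```

Request:
jog_arm([
  [0,0,-1,1,0,0,0],
  [0,0,0,1,0,0,0],
  [0,0,0,0.7,0,0,0],
  [0,0,0,0,0,0,0],
  [0,0,0,0,0,0,0],
])

```text
time_s: 22.1
tool_pos: [0.6529, 0.0028, 0.0652]
orientation: [-3.141, 0.0, 1.511]
ft_force: [-0.6, 0.1, -2.5]
grip_width: 0.531
grip_force: 41.5
```

Request:
jog_arm([
  [0,0,0,0.6,0,0,0],
  [0,0,0,0.4,0,0,0],
  [0,0,0,0,0,0,0],
  [0,0,0,0,0,0,0],
])

```text
time_s: 22.43
tool_pos: [0.6531, 0.0028, 0.0649]
orientation: [3.141, 0.0, 1.511]
ft_force: [-1.7, -0.1, 2.7]
grip_width: 0.526
grip_force: 41.9
```

Request:
jog_arm([
  [0,0,0,0.6,0,0,0],
  [0,0,0,0,0,0,0],
  [0,0,0,0,0,0,0],
])

```text
time_s: 22.68
tool_pos: [0.6531, 0.0028, 0.0649]
orientation: [3.141, 0.0, 1.511]
ft_force: [-2.8, -0.2, 5.7]
grip_width: 0.528
grip_force: 42.3
```

Contact. Release, lift and go back towards the last one.

Request:
jog_arm([
  [0.54,0,0,0,0,0,0],
  [0.6,0,0,0,0,0,0],
  [0.7,0,0,0,0,0,0],
  [0.8,0,0,0,0,0,0],
  [0.85,0,0,0,0,0,0],
  [0.85,0,0,0,0,0,0],
])

```text
time_s: 23.18
tool_pos: [0.653, 0.0029, 0.0634]
orientation: [-3.141, -0.0, 1.511]
ft_force: [-0.5, 0.3, -0.5]
grip_width: 0.85
grip_force: 0.0
```

Request:
jog_arm([
  [0.85,0,0,-8,0,0,0],
  [0.85,0,0,-15,0,0,0],
  [0.85,0,0,-25,0,0,0],
  [0.9,0,0,-30,0,0,0],
  [0.9,0,0,-30,0,0,0],
  [0.9,0,0,0,0,0,0],
])

```text
time_s: 23.68
tool_pos: [0.6569, 0.0029, 0.1793]
orientation: [3.13, -0.001, 1.511]
ft_force: [-0.2, 0.4, 0.9]
grip_width: 0.898
grip_force: 0.0
```

```bash
python3 d.py .45,-.2,.165 .411,-.3325,.165 .411,-.3325,.026
```

```text
t 23.6833 P [0.6569 0.0029 0.1793] rpy [ 1.7932e+02 -4.0000e-02  8.6590e+01] F [-0.2  0.4  0.9] w 0.898
.45,-.2,.165 ->mm [-214.9 -194.6   11.9]
.411,-.3325,.165 ->mm [-134.6  -31.    -0.5]
.411,-.3325,.026 ->mm [-1.00e-01 -1.60e+00  1.39e+02]
```

Request:
jog_arm([
  [0.9,-10,-10,0,0,0,0],
  [0.9,-20,-20,0,0,0,0],
  [0.9,-28,-26,0,0,0,0],
  [0.9,-28,-26,0,0,0,0],
  [0.9,-28,-26,0,0,0,0],
  [0.9,-28,-26,0,0,0,0],
  [0.9,-28,-26,0,0,0,0],
  [0.9,-28,-26,0,0,0,0],
  [0.9,-30,-12,0,0,0,0],
  [0.9,-35,-8,0,0,0,0],
])

```text
time_s: 24.52
tool_pos: [0.4292, -0.2475, 0.1722]
orientation: [-3.141, -0.001, 1.512]
ft_force: [0.7, -0.1, -0.5]
grip_width: 0.902
grip_force: 0.0
```

Request:
jog_arm([
  [0.9,-35,-8,0,0,0,0],
  [0.9,-25,-6,0,0,0,0],
  [0.9,-15,-5,0,0,0,0],
  [0.9,-10,0,0,0,0,0],
  [0.9,0,0,0,0,0,0],
  [0.9,0,0,0,0,0,0],
])

```text
time_s: 25.02
tool_pos: [0.4078, -0.3309, 0.1717]
orientation: [3.141, -0.001, 1.511]
ft_force: [0.6, 0.8, -0.2]
grip_width: 0.902
grip_force: 0.0
```

```bash
python3 d.py .411,-.3325,.026; python3 - <<'E'
from h import *
snap('top','t4.png');snap('scene','s4.png')
a=cv2.resize(cv2.imread('pics/t4.png')[140:290,230:480],(750,450));cv2.imwrite('pics/c4.png',a)
a=cv2.resize(cv2.imread('pics/s4.png')[100:245,225:465],(720,435));cv2.imwrite('pics/c4s.png',a)
E
```

```text
t 25.0167 P [ 0.4078 -0.3309  0.1717] rpy [ 1.7998e+02 -4.0000e-02  8.6560e+01] F [ 0.6  0.8 -0.2] w 0.902
.411,-.3325,.026 ->mm [ -1.5   3.2 145.7]
```

View pics/c4.png

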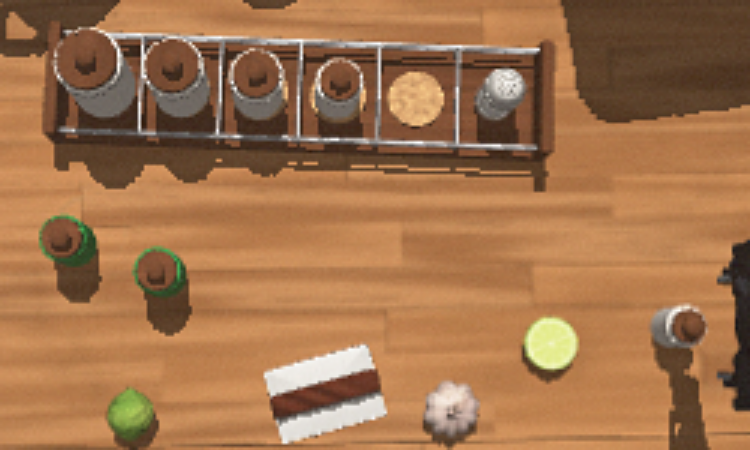

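View pics/c4s.png

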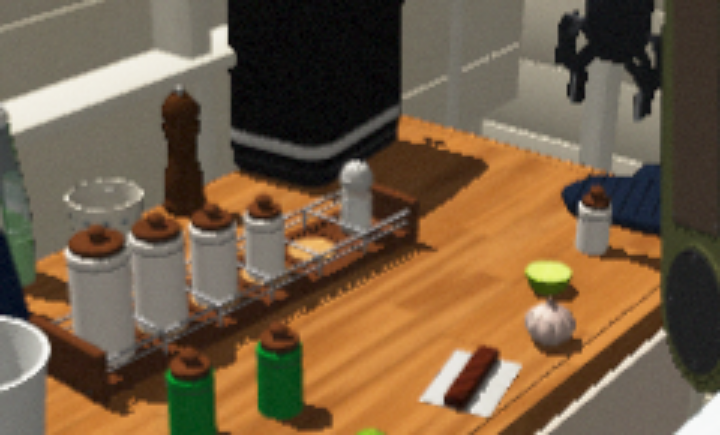

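The three larger ones stand upright on pads 0 to 2 in descending order (lids at crop (173,63), (257,75), (340,80)). Pad 3 at (415,98) is free, and the salt shaker and big canister are unmoved. Descending to canister_82.

Request:
jog_arm([
  [0.8,-1.5,3,10,0,0,0],
  [0.8,0,0,20,0,0,0],
  [0.8,0,0,30,0,0,0],
  [0.8,0,0,30,0,0,0],
  [0.8,0,0,25,0,0,0],
  [0.8,0,0,15,0,0,0],
  [0.8,0,0,10,0,0,0],
  [0.8,0,0,5,0,0,0],
  [0.8,0,0,0,0,0,0],
])

```text
time_s: 25.87
tool_pos: [0.4103, -0.3319, 0.0257]
orientation: [-3.14, -0.001, 1.512]
ft_force: [-0.7, 0.4, -0.2]
grip_width: 0.802
grip_force: 0.0
```

Request:
jog_arm([
  [0.65,0,0,0,0,0,0],
  [0.56,0,0,0,0,0,0],
  [0.5,0,0,0,0,0,0],
  [0.45,0,0,0,0,0,0],
  [0.35,0,0,0,0,0,0],
  [0,0,0,0,0,0,0],
  [0,0,0,0,0,0,0],
  [0,0,0,0,0,0,0],
  [0,0,0,0,0,0,0],
])

```text
time_s: 26.62
tool_pos: [0.4115, -0.3335, 0.028]
orientation: [3.139, 0.001, 1.511]
ft_force: [-0.0, 0.5, 6.3]
grip_width: 0.452
grip_force: 39.7
```

Request:
jog_arm([
  [0,0,0,-5,0,0,0],
  [0,0,0,-10,0,0,0],
  [0,0,0,-20,0,0,0],
  [0,0,0,-25,0,0,0],
  [0,0,0,-20,0,0,0],
  [0,0,0,-10,0,0,0],
  [0,0,0,0,0,0,0],
  [0,0,0,0,0,0,0],
])

```text
time_s: 27.28
tool_pos: [0.4106, -0.3329, 0.1169]
orientation: [3.141, 0.0, 1.511]
ft_force: [-0.1, 0.5, -2.2]
grip_width: 0.451
grip_force: 40.6
```

```bash
python3 d.py .52,-.09,.115 .6495,-.0775,.1; python3 - <<'E'
from h import *
snap('top','t5.png');snap('scene','s5.png')
a=cv2.resize(cv2.imread('pics/t5.png')[200:300,420:520],(400,400));b=cv2.resize(cv2.imread('pics/s5.png')[110:210,380:480],(400,400));cv2.imwrite('pics/c5.png',np.hstack([a,b]))
E
```

```text
t 27.2833 P [ 0.4106 -0.3329  0.1169] rpy [1.7997e+02 3.0000e-02 8.6580e+01] F [-0.1  0.5 -2.2] w 0.451
.52,-.09,.115 ->mm [249.   94.7   1.8]
.6495,-.0775,.1 ->mm [ 20.2 128.5  15.1]
```

View pics/c5.png

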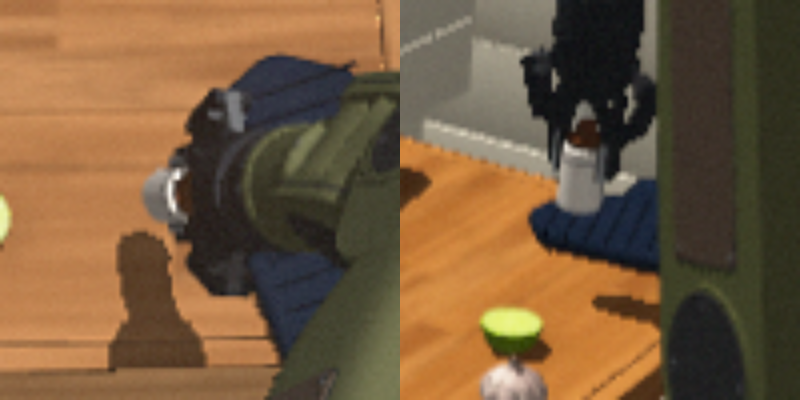

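Canister_82 is held upright, clear of the worktop (crop (580,180)). On to pad 3, passing in front of the salt shaker.

Request:
jog_arm([
  [0,12,4,0,0,0,0],
  [0,22,8,0,0,0,0],
  [0,32,12,0,0,0,0],
  [0,32,12,0,0,0,0],
  [0,32,12,0,0,0,0],
  [0,32,12,0,0,0,0],
  [0,32,12,0,0,0,0],
  [0,30,12,0,0,0,0],
  [0,20,10,0,0,0,0],
  [0,10,10,0,0,0,0],
])

```text
time_s: 28.22
tool_pos: [0.5289, -0.082, 0.1154]
orientation: [-3.139, -0.001, 1.515]
ft_force: [-0.7, -1.0, -2.0]
grip_width: 0.452
grip_force: 40.5
```

Request:
jog_arm([
  [0,3,20,0,0,0,0],
  [0,3,25,0,0,0,0],
  [0,3,25,0,0,0,0],
  [0,3,20,0,0,0,0],
  [0,2,15,0,0,0,0],
  [0,0,8,0,0,0,0],
  [0,0,0,0,0,0,0],
  [0,0,0,0,0,0,0],
])

```text
time_s: 28.88
tool_pos: [0.6421, -0.0784, 0.1157]
orientation: [-3.139, 0.0, 1.511]
ft_force: [0.1, 0.4, -1.8]
grip_width: 0.456
grip_force: 40.6
```

```bash
python3 d.py .649,-.0775,.056; python3 - <<'E'
from h import *
snap('top','t6.png');snap('scene','s6.png')
a=cv2.resize(cv2.imread('pics/t6.png')[130:230,300:420],(480,400));b=cv2.resize(cv2.imread('pics/s6.png')[110:210,290:370],(320,400));cv2.imwrite('pics/c6.png',np.hstack([a,b]))
E
```

```text
t 28.8833 P [ 0.6421 -0.0784  0.1157] rpy [-1.7986e+02  1.0000e-02  8.6560e+01] F [ 0.1  0.4 -1.8] w 0.456
.649,-.0775,.056 ->mm [ 1.4  7.  59.7]
```

View pics/c6.png

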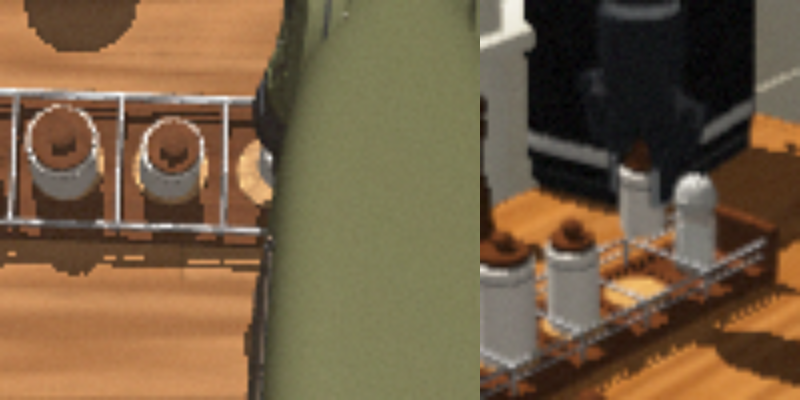

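It hangs upright over pad 3 (scene crop (640,200)) and is clear of the salt shaker (695,220). Quick axis check, then lower.

```bash
python3 - <<'E'
from h import *
h=cv2.cvtColor(cv2.imread('pics/s6.png'),cv2.COLOR_BGR2HSV)
for v in(154,157,160,163):print(v,[u for u in range(318,342) if h[v,u,1]<60 and h[v,u,2]>90])
for y in(-.082,-.0784,-.075):print(y,proj('scene',[[.642,y,.089],[.642,y,.148]]).round(1).tolist())
E
```

```text
154 [325, 326, 327, 328, 329, 330, 331, 332, 340, 341]
157 [325, 326, 327, 328, 329, 330, 331, 339, 340, 341]
160 [325, 326, 327, 328, 329, 330, 331, 332, 338, 339, 340, 341]
163 [325, 326, 327, 328, 329, 330, 331, 332, 333, 334, 335, 338, 339, 340, 341]
-0.082 [[331.1, 166.0], [331.1, 150.5]]
-0.0784 [[330.5, 166.3], [330.5, 150.8]]
-0.075 [[329.9, 166.6], [329.8, 151.1]]
```

Request:
jog_arm([
  [0,1.5,6,5,0,0,0],
  [0,0,0,10,0,0,0],
  [0,0,0,12,0,0,0],
  [0,0,0,10,0,0,0],
  [0,0,0,7,0,0,0],
  [0,0,0,4,0,0,0],
  [0,0,0,2,0,0,0],
  [0,0,0,0,0,0,0],
  [0,0,0,0,0,0,0],
])

```text
time_s: 29.73
tool_pos: [0.6495, -0.0771, 0.067]
orientation: [3.141, 0.0, 1.511]
ft_force: [-0.2, -0.4, -0.8]
grip_width: 0.454
grip_force: 40.7
```

Request:
jog_arm([
  [0,0,0,5,0,0,0],
  [0,0,0,4,0,0,0],
  [0,0,0,2,0,0,0],
  [0,0,0,1,0,0,0],
  [0,0,0,0.7,0,0,0],
  [0,0,0,0,0,0,0],
  [0,0,0,0,0,0,0],
])

```text
time_s: 30.32
tool_pos: [0.6492, -0.0771, 0.054]
orientation: [3.142, 0.0, 1.511]
ft_force: [0.0, -0.1, -2.3]
grip_width: 0.451
grip_force: 40.7
```

Request:
jog_arm([
  [0,0,0,0.6,0,0,0],
  [0,0,0,0.5,0,0,0],
  [0,0,0,0,0,0,0],
  [0,0,0,0,0,0,0],
])

```text
time_s: 30.65
tool_pos: [0.6492, -0.0771, 0.0529]
orientation: [-3.142, -0.0, 1.511]
ft_force: [0.1, 0.3, -1.0]
grip_width: 0.451
grip_force: 40.7
```

Request:
jog_arm([
  [0,0,0,0.6,0,0,0],
  [0,0,0,0,0,0,0],
  [0,0,0,0,0,0,0],
])

```text
time_s: 30.9
tool_pos: [0.6491, -0.0771, 0.0523]
orientation: [-3.141, -0.0, 1.511]
ft_force: [-0.6, 0.8, -1.2]
grip_width: 0.456
grip_force: 40.7
```

Request:
jog_arm([
  [0,0,0,0.6,0,0,0],
  [0,0,0,0.4,0,0,0],
  [0,0,0,0,0,0,0],
  [0,0,0,0,0,0,0],
])

```text
time_s: 31.23
tool_pos: [0.6491, -0.0771, 0.0512]
orientation: [-3.141, 0.0, 1.511]
ft_force: [0.5, 0.2, -2.5]
grip_width: 0.458
grip_force: 40.7
```

Request:
jog_arm([
  [0,0,0,0.4,0,0,0],
  [0,0,0,0,0,0,0],
  [0,0,0,0,0,0,0],
])

```text
time_s: 31.48
tool_pos: [0.6492, -0.0771, 0.0511]
orientation: [3.141, -0.0, 1.511]
ft_force: [0.1, 0.4, 0.3]
grip_width: 0.452
grip_force: 40.7
```

Contact. Release with the fingers only partly open, lift, and back away.

Request:
jog_arm([
  [0.47,0,0,0.3,0,0,0],
  [0.53,0,0,0,0,0,0],
  [0.62,0,0,0,0,0,0],
  [0.68,0,0,0,0,0,0],
  [0.7,0,0,0,0,0,0],
  [0.7,0,0,0,0,0,0],
])

```text
time_s: 31.98
tool_pos: [0.6492, -0.0771, 0.0507]
orientation: [3.141, 0.0, 1.511]
ft_force: [0.4, 0.2, -0.4]
grip_width: 0.701
grip_force: 0.0
```

Request:
jog_arm([
  [0.7,0,0,-8,0,0,0],
  [0.7,0,0,-15,0,0,0],
  [0.7,0,0,-25,0,0,0],
  [0.7,0,0,-30,0,0,0],
  [0.7,0,0,-30,0,0,0],
  [0.7,0,0,-25,0,0,0],
  [0.7,0,0,0,0,0,0],
])

```text
time_s: 32.57
tool_pos: [0.6527, -0.0775, 0.1909]
orientation: [3.13, 0.001, 1.511]
ft_force: [0.5, 0.3, 0.9]
grip_width: 0.701
grip_force: 0.0
```

Request:
jog_arm([
  [0.7,-10,-10,0,0,0,0],
  [0.7,-25,-20,0,0,0,0],
  [0.7,-30,-25,0,0,0,0],
  [0.7,-30,-25,0,0,0,0],
  [0.7,-30,-25,0,0,0,0],
  [0.7,-30,-25,0,0,0,0],
  [0.7,-20,-15,0,0,0,0],
  [0.7,-10,-10,0,0,0,0],
  [0.7,0,0,0,0,0,0],
])

```text
time_s: 33.32
tool_pos: [0.4813, -0.254, 0.1838]
orientation: [-3.141, 0.0, 1.508]
ft_force: [-0.9, -0.4, 0.6]
grip_width: 0.701
grip_force: 0.0
```

```bash
python3 d.py; python3 - <<'E'
from h import *
snap('top','t7.png');snap('scene','s7.png')
a=cv2.resize(cv2.imread('pics/t7.png')[140:205,235:425],(760,260));b=cv2.resize(cv2.imread('pics/s7.png')[135:235,235:385],(480,320));cv2.imwrite('pics/c7.png',np.vstack([a,np.hstack([b,np.zeros((320,280,3),'uint8')])]))
E
```

```text
t 33.3167 P [ 0.4813 -0.254   0.1838] rpy [-1.7995e+02  1.0000e-02  8.6380e+01] F [-0.9 -0.4  0.6] w 0.701
```

View pics/c7.png

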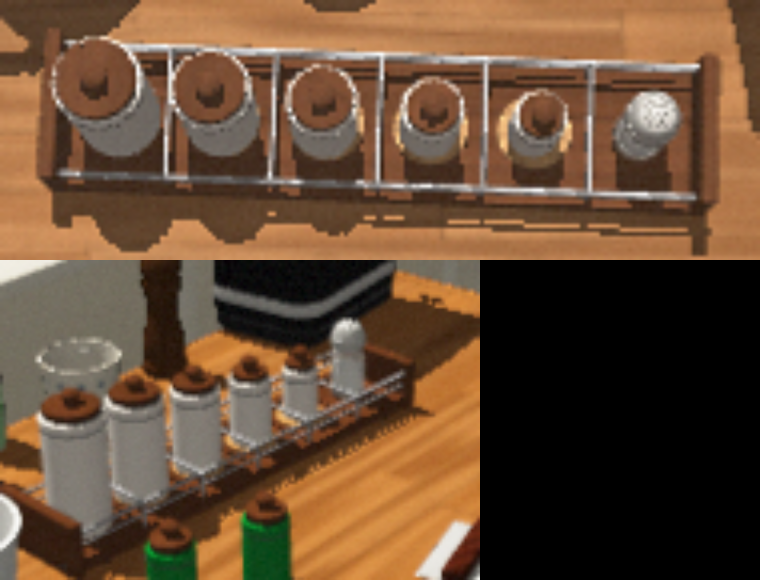

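All four stand upright and centred on their pads in descending order from the big canister to the salt shaker (lids at crop (210,88), (323,97), (433,103), (543,113)). The cork shows evenly around the small ones. Handing in.

```bash
python3 -c "
from plant import robot
print(robot.finish_job())"
```

```text
the job is handed in; nothing more can be done
None
```

The four white canisters stand upright on pads 0 to 3 in the order 130, 114, 98, 82 from the big canister to the salt shaker, and I handed the job in after about 33 s of robot time; the hand-in gave no verdict.

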